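# Re-rack the round timber offcuts by thickness and chock the row

### The job

Move the four round timber offcuts from the slotted rail onto the plain rail, lying on their sides across it in one close row: the thickest against the upright end stop, then each next thinner one touching the one before. Set the triangular wooden chock on the same rail, pushed up against the thinnest round so that the row cannot roll apart, and leave the glass jar standing where it is.

Things in the scene. Friction and masses are not known exactly. Their poses are not given: they have to be found in the camera images.
- round50: the thickest of four round timber offcuts: solid wooden cylinder, 50 mm in diameter, 60 mm long, lying on its side across the slotted rail at the start. Origin at its centre; x axis along its length (y, z turn as it rolls). Its flat ends, 60 mm apart, overhang the rail and can be gripped. It can roll, but stays where gently set down on the level rail.
- round42: the second thickest of four round timber offcuts: solid wooden cylinder, 42 mm in diameter, 60 mm long, lying on its side across the slotted rail at the start. Origin at its centre; x axis along its length (y, z turn as it rolls). Its flat ends, 60 mm apart, overhang the rail and can be gripped. It can roll, but stays where gently set down on the level rail.
- round34: the third thickest of four round timber offcuts: solid wooden cylinder, 34 mm in diameter, 60 mm long, lying on its side across the slotted rail at the start. Origin at its centre; x axis along its length (y, z turn as it rolls). Its flat ends, 60 mm apart, overhang the rail and can be gripped. It can roll, but stays where gently set down on the level rail.
- round26: the thinnest of four round timber offcuts: solid wooden cylinder, 26 mm in diameter, 60 mm long, lying on its side across the slotted rail at the start. Origin at its centre; x axis along its length (y, z turn as it rolls). Its flat ends, 60 mm apart, overhang the rail and can be gripped. It can roll, but stays where gently set down on the level rail.
- chock: brown wooden triangular bar: equilateral section with 36 mm sides (31 mm high), 60 mm long, lying on a face on the bench at the start. Origin on its centre line, 10.4 mm above that face; x axis along its length. Grip its flat ends, 60 mm apart. It goes on the plain rail parallel to the rounds, on a face; touching the 26 mm round, their centres are 25.5 mm apart along the rail.
- slotted_rail: fixed plywood batten with four pairs of dark ridges on which the rounds lie at the start: 44 mm wide (x), 270 mm long (y), 20 mm high (z), ridges 4 mm more; slots at y = -96, -32, 32, 96 mm. Which round lies in which slot varies. Origin at the centre of its underside, on the bench; x across it, y along it, z up.
- plain_rail: fixed flat plywood batten, the target: 44 mm wide (x), 250 mm long (y), 20 mm high (z); its top is free but for the end stop on one end and a flat 2 mm steel strap, 20 mm long, on the other. Origin at the centre of its underside, on the bench; x across it, y along it, z up. The rounds lie with their length along its x.
- end_stop: fixed dark wooden block standing on one end of the plain rail (which end varies): 60 mm across the rail (x), 20 mm along it (y), 45 mm high (z). Origin at the centre of its underside, on the rail's top (20 mm above the bench), 115 mm from the rail's middle. The thickest round goes against its face towards the rail's middle, 10 mm from its origin.
- jar: bystander: closed glass jar with a steel cap, 60 mm in diameter, 85 mm high, standing on the bench beside the rails; origin at the centre of its underside, z up. Leave it where it is.
Things that resemble listed ones, but are neither listed nor needed, are in the scene too. Leave any yellow look-alike of the round34 alone.

How it is judged:
At the end, for the whole second after the job is handed in: Rounds and chock lie on the plain rail (height within 4 mm, 15 mm of its centre line, 0.2 rad of square): 50 mm round at the end stop, then 42, 34, 26 mm and the chock, each gap under about 8 mm; at rest, released; jar left alone (x of round50 in the frame of plain_rail between -0.015 and 0.015 m and z of round50 in the frame of plain_rail between 0.041 and 0.049 m and angle between the x axis of each of round50, round42, round34, round26, chock and the x axis of plain_rail, either way round below 0.2 rad and linear speed of each of round50, round42, round34, round26, chock below 0.02 m/s and x of round42 in the frame of plain_rail between -0.015 and 0.015 m and z of round42 in the frame of plain_rail between 0.037 and 0.045 m and x of round34 in the frame of plain_rail between -0.015 and 0.015 m and z of round34 in the frame of plain_rail between 0.033 and 0.041 m and x of round26 in the frame of plain_rail between -0.015 and 0.015 m and z of round26 in the frame of plain_rail between 0.029 and 0.037 m and x of chock in the frame of plain_rail between -0.015 and 0.015 m and z of chock in the frame of plain_rail between 0.0264 and 0.0344 m and horizontal distance between end_stop and round50 below 0.043 m and horizontal distance between round50 and round42 below 0.054 m and horizontal distance between round42 and round34 below 0.046 m and horizontal distance between round34 and round26 below 0.038 m and horizontal distance between round26 and chock below 0.034 m); the robot touches nothing.
It fails at once if the glass jar is tipped or shoved more than 30 mm (distance of jar from where it was at the start of the episode above 0.03 m or angle between jar's own z axis and vertical above 0.4 rad).
It also fails if it takes over 112 s, if anything falls off the work surface, if the arm or the gripper's body presses on something with over 40 N, if the wrist force passes 120 N, or if a joint passes its speed limit or range.

### The arm

A 7-joint arm with a two-finger parallel gripper is mounted at the origin on the work surface. World frame = base frame: x ahead of the robot, y to its left, z up, the work surface at z = 0. Lengths are in m, angles in rad, forces in N, time in s.
With the tool pointing down it reaches from about 0.4 to 0.925 m from the base axis. Payload 5.6 kg.
Tool frame: the origin (TCP) lies on the centre line of the jaws, within the pads' length; the fingertips stand 22 mm ahead of it and the grasp point (between the pads) lies 3 mm ahead of it; x points along the fingers, y is the direction in which the jaws open and shut, and the axes are right-handed (so a half turn about x gives the same grasp; the last joint's range is limited). The gripper opens to 85 mm and grips with 20 to 120 N. Pads are 22 mm wide; open, the fingers measure 114 mm over their backs; the gripper's body (76 mm by 85 mm) begins 54 mm behind the grasp point. The pads swing forward as they close: fully open they stand 13 mm farther back than shut.
Start: joints at [-1.254, 0.468, -0.012, 1.603, 0.006, 1.071, -0.056], TCP at [0.229, 0.608, 0.253] pointing down, gripper open.
Joint ranges: [-2.53, 2.53], [-0.31, 2.02], [-1.57, 1.55], [0.28, 2.44], [-1.29, 4.43], [0.15, 1.84], [-2.92, 2.92]. Speed limits (rad/s): [2.57, 2.57, 3.14, 3.14, 3.14, 3.14, 3.14].

### API

Orientations are given as a unit quaternion [w, x, y, z].
In Python, from station import manip, jaws, telemetry, viewer, order gives the robot as it stands. Calls block until the motion is done:
- manip.move_pose(position, orientation): joint-space move of the TCP to a pose.
- manip.move_straight(position, frame=None, max_speed=0.15): straight line of the TCP; frame=None keeps the orientation; max_speed is the mean speed in m/s.
- manip.move_j(angles): joint-space move.
- jaws.ungrasp() and jaws.gripper_close(grip_force=None): open the fingers fully, or close them until they stop; grip_force is the grip in N (None keeps the last).
- manip.dwell(seconds).
- manip.inverse_kinematics(position, orientation): joint angles nearest the present ones, or None.
- telemetry.get_obs(): the state.
- viewer.camera(name): name is "side" or "top" or "wrist"; returns a dict with "image" (480x640x3 uint8, red, green, blue), "range_z" (480x640 float32, m along the optical axis (not along the pixel's ray), 0 where there is no reading), "camera_matrix" (3x3 intrinsics, pixels), "camera_from_world" (4x4, takes a point from world to camera coordinates). Camera axes: x right, y down, z forward; pixel columns grow to the right and rows downward; lengths in m; the calibration is good to about 2 mm. A picture is of the moment at which its call begins.
A pose or a line that the arm cannot do raises manip.PlanningError and nothing moves.
- order.job_done(): hands the job in, once; it reports no verdict.
The state is a dict: "clock": time; "joints": joint angles; "joint_vel": joint speeds; "tau": joint torques, N m; "tool_pos": TCP position; "ee_rot": TCP orientation; "force": force on the tool from outside, world axes, zero at the start; "torque": the same for the moment, N m; "gripper_width": opening from 0.0 (shut) to 1.0 (fully open).
Only numpy, scipy, OpenCV 4.12 (cv2) and the standard library are available. Lean on these libraries where they do the work, as an engineer would, in place of code of your own. Each camera call takes 0.05 s, during which the arm holds its last target. There are 200 camera calls.

## Working session

There is one attempt and no reset: what is moved stays moved. The work goes in short steps, each a Python script; the robot and the scene stay as the last script left them, time stands still between calls to the robot, and variables do not carry over. Pictures are saved under pics/ and viewed, and the job is handed in when it is done.

```bash
mkdir -p pics; ls
python3 - <<'E'
from station import manip,jaws,telemetry,viewer
import cv2,numpy as np
for n in ("top","side"):
    c=viewer.camera(n); cv2.imwrite(f"pics/{n}0.png",c["image"][:,:,::-1]); np.savez(f"{n}0.npz",**c)
    print(n,c["camera_matrix"].round(1).tolist(),c["camera_from_world"].round(3).tolist())
o=telemetry.get_obs();print(o["clock"],o["tool_pos"],o["ee_rot"],o["gripper_width"])
E
```

```text
pics
top [[620.6, 0.0, 324.2], [0.0, 620.6, 250.6], [0.0, 0.0, 1.0]] [[0.012, -1.0, 0.001, -0.016], [-0.976, -0.012, -0.219, 0.542], [0.219, 0.001, -0.976, 1.268], [0.0, 0.0, 0.0, 1.0]]
side [[458.1, 0.0, 325.4], [0.0, 458.1, 229.9], [0.0, 0.0, 1.0]] [[0.989, -0.148, 0.001, -0.538], [-0.107, -0.721, -0.685, 0.099], [0.102, 0.677, -0.729, 0.823], [0.0, 0.0, 0.0, 1.0]]
0.1 [0.22874902 0.60793082 0.25241427] [ 0.69563663  0.12598092  0.69574756 -0.12709764] 0.9992276558289105
```

View pics/top0.png

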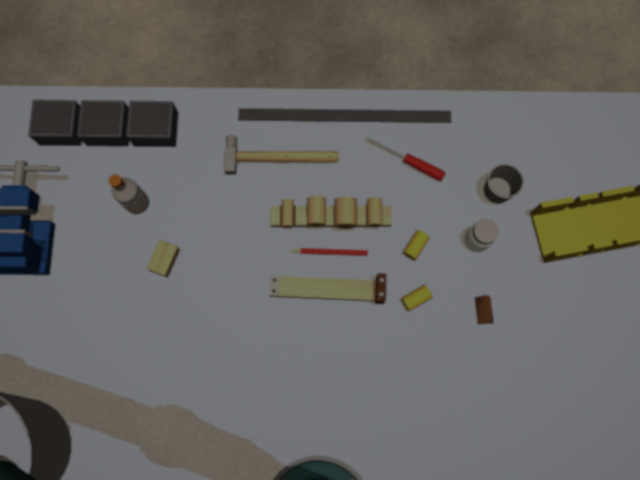

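View pics/side0.png

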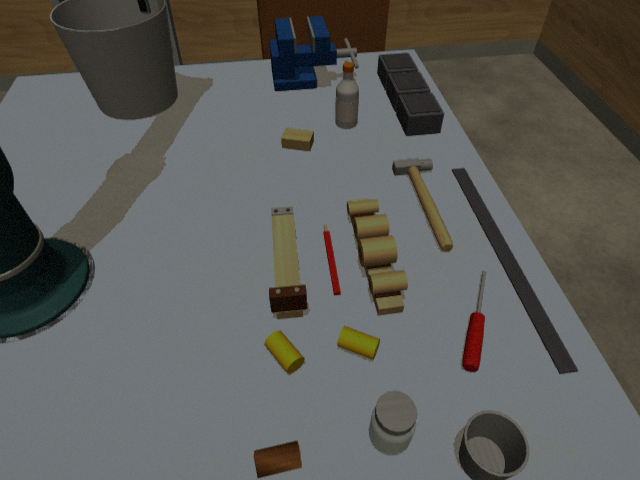

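Top view: the rail rounds, left to right, look like 26 (288,212), 42 (316,210), 50 (345,211) and 34 (374,211). The plain rail is at (325,289), with the end stop at its right end (380,288). The chock is the brown bar at (485,309). The look-alikes are two yellow rounds (416,244) and (416,297), a light wood block (163,258), and a cup (503,183) beside the jar (482,234). Next I'll measure them.

```bash
cat > meas.py <<'E'
import numpy as np,cv2
def cast(c,uv,z):
    T=c["camera_from_world"];R=T[:3,:3];o=-R.T@T[:3,3]
    uv=np.atleast_2d(np.float64(uv)); d=np.c_[uv,np.ones(len(uv))]@np.linalg.inv(c["camera_matrix"]).T@R
    return o+d*((z-o[2])/d[:,2])[:,None]
def pts(c):
    """world point of every pixel, from range_z"""
    v,u=np.mgrid[:480,:640];Z=c["range_z"];K=c["camera_matrix"];T=c["camera_from_world"]
    P=np.stack([(u-K[0,2])/K[0,0]*Z,(v-K[1,2])/K[1,1]*Z,Z],-1)
    return (P-T[:3,3])@T[:3,:3]
E
python3 - <<'E'
import numpy as np,cv2
from meas import *
c=dict(np.load("top0.npz")); im=c["image"]; P=pts(c)
h=cv2.cvtColor(im,cv2.COLOR_RGB2HSV)
print("bench z",np.median(P[330:380,300:460,2]))
for n,(u,v) in dict(r26=(288,212),r42=(316,210),r50=(345,211),r34=(374,211),rail=(325,289),stop=(380,287),chock=(485,309),yel=(416,297),jar=(484,230),slot=(300,222)).items(): print(n,im[v,u],h[v,u],P[v,u].round(4))
crop=cv2.resize(im[185:325,260:500],None,fx=3.3,fy=3.3,interpolation=cv2.INTER_CUBIC)
cv2.imwrite("pics/crop0.png",np.clip(crop[:,:,::-1]*1.5,0,255))
m=(P[...,2]>0.008)&(c["range_z"]>0)
n,l,s,_=cv2.connectedComponentsWithStats(m.astype(np.uint8))
for i in range(1,n):
    if s[i,4]>60 and 150<s[i,0]<520 and s[i,1]>100:
        q=P[l==i]; r=cv2.minAreaRect(q[:,:2].astype(np.float32)); print(s[i],"zmax",np.percentile(q[:,2],98).round(3),np.round(r[0],4),np.round(r[1],4),round(r[2],1))
for y in range(200,225,4): print(y,(P[y,276:392:3,2]*1000).round().astype(int))
print((P[290,266:392:3]*1000).round().astype(int)[:,1:].T)
E
```

```text
bench z 0.0010976529408661811
r26 [116 111  72] [ 27  97 116] [0.6307 0.0712 0.0474]
r42 [117 116  76] [ 29  89 117] [0.6318 0.0097 0.0617]
r50 [116 114  74] [ 29  92 116] [ 0.6276 -0.053   0.0709]
r34 [116 112  73] [ 27  95 116] [ 0.633  -0.1167  0.0551]
rail [117 117  83] [ 30  74 117] [ 0.4647 -0.0119  0.0247]
stop [58 34 20] [ 11 167  58] [ 0.464  -0.1277  0.0641]
chock [66 40 23] [ 12 166  66] [ 0.4248 -0.3562  0.0283]
yel [116 118  41] [ 31 166 118] [ 0.448  -0.2074  0.0355]
jar [109 103  96] [ 16  30 109] [ 0.5843 -0.3459  0.0888]
slot [117 118  84] [ 31  73 118] [0.616  0.0456 0.0193]
[ 223  135  116   40 1575] zmax 0.032 [0.7666 0.0927] [0.2613 0.0906] 85.7
[366 137  80  44 601] zmax 0.031 [ 0.7732 -0.1899] [0.1996 0.0275] 63.4
[ 484  163   40   41 1006] zmax 0.075 [ 0.704  -0.3995] [0.0849 0.08  ] 41.4
[ 271  196  121   33 3133] zmax 0.075 [ 0.6318 -0.0235] [0.0661 0.2694] 0.5
[465 219  34  34 837] zmax 0.091 [ 0.5953 -0.3512] [0.0567 0.0831] 80.0
[403 229  27  32 447] zmax 0.04 [ 0.5703 -0.2144] [0.0337 0.0721] 58.2
[304 248  21   6  65] zmax 0.014 [0.5529 0.0136] [0.0126 
[... 1178 characters left out ...]
0 55 61 60 47 26 25 18]
224 [23 20 39 50 45 43 26 20 20 23 23 48 50 50 55 47 49 21 22 21 61 63 68 64
 63 64 61 53 20 21 21 50 45 48 49 50 15 23 25]
[[ 118  112  103   96   90   83   77   71   64   58   51   45   38   31
    25   18   12    5   -1   -8  -14  -21  -27  -34  -40  -47  -53  -60
   -66  -73  -79  -86  -92  -99 -105 -112 -118 -121 -127 -134 -140 -154]
 [   3    1   23   26   26   25   28   22   20   18   21   18   20   25
    24   27   24   25   20   17   22   20   21   17   24   20   25   15
    19   16   21   21   24   25   22   18   21   69   66   66   64   -3]][ WARN:0@0.164] global loadsave.cpp:1063 imwrite_ Unsupported depth image for selected encoder is fallbacked to CV_8U.
```

View pics/crop0.png

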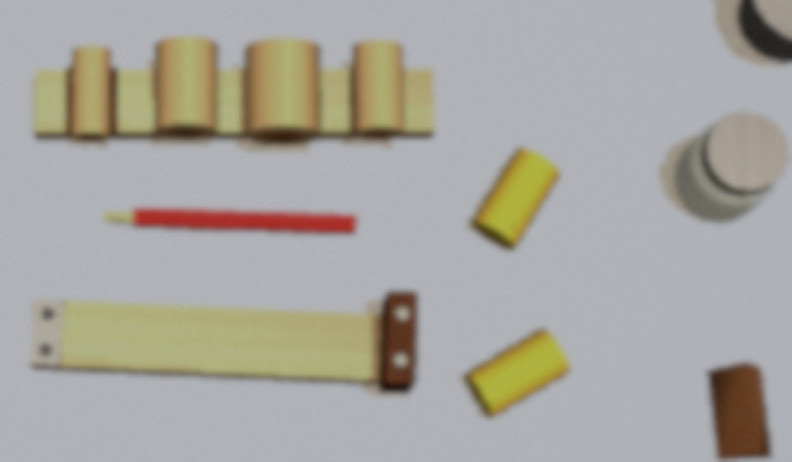

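Run:
```python
import numpy as np,cv2
from meas import *
c=dict(np.load("top0.npz")); im=c["image"]; P=pts(c)
T=c["camera_from_world"]; print("cam",(-T[:3,:3].T@T[:3,3]).round(3))
S=im[...,0].astype(int)-im[...,2]   # wood: red-blue high ; bench ~0
print("S bench",S[340,300],"wood",S[289,325],"chock",S[309,485])
m=(S>14).astype(np.uint8)
def far(u0,u1,v0,v1): # first wood row from top with subpixel at half level, per column
    o=[]
    for u in range(u0,u1):
        col=S[v0:v1,u].astype(float); k=np.argmax(col>15); o.append((u,v0+k-1+(15-col[k-1])/(col[k]-col[k-1])))
    return np.array(o)
def edgeh(v,u0,u1): # left and right crossing in row
    r=S[v,u0:u1].astype(float); k=np.flatnonzero(r>15); a,b=k[0],k[-1]
    return u0+a-1+(15-r[a-1])/(r[a]-r[a-1])+0, u0+b+(r[b]-15)/(r[b]-r[b+1])
# plain rail far edge
e=cast(c,far(285,368,262,290),.020); f=np.polyfit(e[:,1],e[:,0],1); print("plain far edge x=",f, "res",np.std(e[:,0]-np.polyval(f,e[:,1])))
for u0,u1 in((271,277),): 
    pass
# strap left end + stop: grey strap -> use darkness of stop
g=im[...,0].astype(float)
for v in (280,285,290,295):
    r=S[v]; 
    k=np.arange(368,395); print(v,[int(x) for x in g[v,k]])
print([int(x) for x in g[283,262:285]])
for v0,v1,u0,u1,nm in((203,206,276,300,26),(203,206,300,331,42),(203,206,328,364,50),(203,206,360,388,34)):
    L=np.array([edgeh(v,u0,u1) for v in range(v0,v1)]).mean(0); r=nm/2000; zc=.022+r
    a=cast(c,[[L[0],204],[L[1],204]],zc)[:,1]
    mid=int(L.mean()); ff=far(mid-2,mid+3,188,206); fe=cast(c,ff,zc+r)[:,0].mean()
    print(nm,L.round(1),"y",a.mean().round(4),"w",(a[0]-a[1]).round(4),"x",(fe-.03).round(4))
# slotted rail far edge & ends
uu=np.r_[far(296,305,203,215),far(384,389,203,215),far(273,278,203,215)]
e=cast(c,uu,.020); f=np.polyfit(e[:,1],e[:,0],1); print("slot far",f)
L=np.array([edgeh(v,262,400) for v in range(214,220)]).mean(0); print("slot ends",cast(c,np.c_[L,[217,217]],.02)[:,1])
# chock
mm=np.zeros_like(m); mm[288:330,470:500]=m[288:330,470:500]
q=np.argwhere(mm)[:,::-1]; w=cast(c,q,.0)[:,:2].astype(np.float32); r=cv2.minAreaRect(w); print("chock",r, w.mean(0))
```

```text
cam [ 0.251 -0.011  1.356]
S bench -6 wood 34 chock 43
plain far edge x= [0.0320797  0.49075879] res 0.00011519088617563281
280 [117, 116, 116, 112, 107, 100, 88, 68, 47, 47, 59, 72, 89, 103, 105, 93, 77, 74, 91, 109, 116, 117, 117, 117, 117, 117, 117]
285 [117, 116, 116, 113, 106, 94, 81, 62, 45, 47, 56, 58, 60, 60, 61, 62, 64, 71, 90, 108, 115, 116, 117, 117, 117, 117, 117]
290 [116, 116, 116, 114, 107, 94, 78, 57, 46, 51, 59, 60, 59, 61, 61, 61, 63, 73, 92, 109, 116, 117, 117, 117, 117, 117, 117]
295 [117, 116, 117, 115, 108, 96, 80, 56, 45, 53, 64, 75, 87, 92, 88, 76, 68, 74, 94, 110, 116, 117, 117, 117, 117, 117, 117]
[117, 117, 117, 117, 117, 117, 116, 117, 116, 116, 115, 115, 114, 115, 116, 115, 115, 115, 116, 117, 116, 117, 117]
26 [281.  293.3] y 0.0744 w 0.0273 x 0.6318
42 [305.5 325.4] y 0.0113 w 0.044 x 0.634
50 [333.7 356.5] y -0.054 w 0.0502 x 0.6311
34 [364.9 381.8] y -0.1167 w 0.0374 x 0.6355
slot far [-0.01626259  0.65450488]
slot ends [ 0.11330286 -0.15722022]
chock ((0.42861858010292053, -0.36057835817337036), (0.0613967664539814, 0.032609354704618454), 2.4890005588531494) [ 0.42775765 -0.36068308]
```

```bash
cat > rob.py <<'E'
import numpy as np,cv2
from scipy.spatial.transform import Rotation as Rn
from station import manip,jaws,telemetry,viewer,order
from meas import *
def quat(a,flip=False):
    """tool down, jaws opening along world yaw a"""
    if flip: a+=np.pi
    s,c=np.sin(a),np.cos(a)
    q=Rn.from_matrix(np.array([[0,c,s],[0,s,-c],[-1,0,0]])).as_quat()
    return [float(x) for x in (q[3],q[0],q[1],q[2])]
PC=np.array([.4683,-.0156]); PY=-.032; PA=np.array([.032,.9995])   # plain rail centre, yaw, along-axis (stop at -)
SC=np.array([.633,-.022]); SY=.008
def st(msg=""):
    o=telemetry.get_obs(); print(msg,"t",round(o["clock"],2),"p",np.round(o["tool_pos"],4),"F",np.round(o["force"],1),"w",round(o["gripper_width"],3)); return o
def shot(name,fn):
    c=viewer.camera(name); cv2.imwrite(f"pics/{fn}.png",c["image"][:,:,::-1]); np.savez(fn+".npz",**c); return c
E
python3 - <<'E'
from rob import *
for f in (0,1):
    for p,a in (((.633,-.054,.17),SY),((.466,-.095,.17),PY),((.428,-.36,.17),.05),((.633,.074,.17),SY)):
        j=manip.inverse_kinematics(p,quat(a,f)); print(f,p,None if j is None else np.round(j,2))
E
```

```text
0 (0.633, -0.054, 0.17) [-0.4   0.59  0.6   1.74 -0.4   0.94  0.37]
0 (0.466, -0.095, 0.17) [-0.48  0.34  0.73  2.13 -0.33  0.78  0.42]
0 (0.428, -0.36, 0.17) [ 0.01  0.53  0.83  1.94 -0.49  0.89  1.14]
0 (0.633, 0.074, 0.17) [-0.57  0.58  0.56  1.73 -0.37  0.93  0.14]
1 (0.633, -0.054, 0.17) [-0.77  0.98  1.34  1.76 -1.01  1.27 -2.3 ]
1 (0.466, -0.095, 0.17) [-0.87  0.68  1.36  2.14 -0.81  1.01 -2.23]
1 (0.428, -0.36, 0.17) [-0.26  0.86  1.34  1.95 -0.93  1.16 -1.62]
1 (0.633, 0.074, 0.17) [-0.07  0.54 -0.13  1.7   0.09  0.91  2.91]
```

Run:
```python
from rob import *
manip.move_pose([.633,-.054,.17],quat(SY)); o=st("above"); print(np.round(o["joints"],2))
c=shot("wrist","w1"); print(c["camera_from_world"].round(3).tolist(),c["camera_matrix"][0])
```

```text
above t 2.85 p [ 0.6332 -0.0525  0.17  ] F [-0.3 -0.2  0.6] w 0.995
[-0.4   0.59  0.6   1.74 -0.4   0.94  0.37]
[[1.0, 0.008, -0.0, -0.633], [0.008, -0.945, 0.327, -0.069], [0.002, -0.327, -0.945, 0.283], [0.0, 0.0, 0.0, 1.0]] [383.22682607   0.         322.33060889]
```

View pics/w1.png

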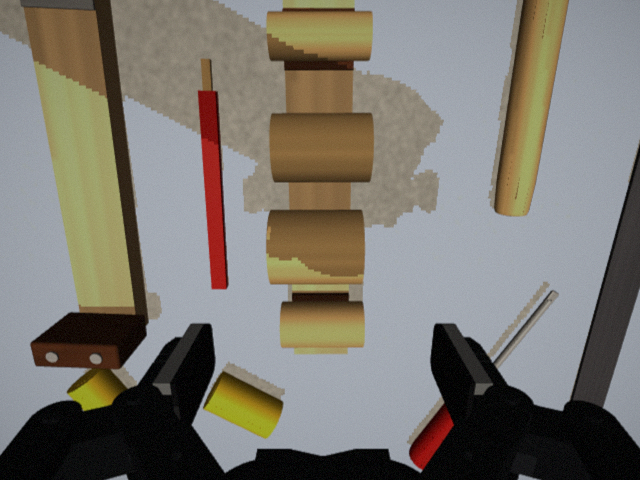

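Wrist view from above: 34 at (322,325), 50 at (316,247), 42 at (322,148) and 26 at (320,36). They lie square to the jaws and match the top view. The stop and plain rail are on the left, around (88,340). I'll check the y of each round from its bisected tangent rays.

Run:
```python
from rob import *
c=dict(np.load("w1.npz")); T=c["camera_from_world"]; o=-T[:3,:3].T@T[:3,3]; print(o)
for n,u,v0,v1 in((34,322,302,348),(50,316,210,284),(42,322,113,182),(26,320,11,61)):
    z=.02+n/2000
    a,b=[(lambda d:d/np.linalg.norm(d))((cast(c,[[u,v]],0)[0]-o)*[0,1,1]) for v in(v0,v1)]
    m=a+b; y=o[1]+m[1]*(z-o[2])/m[2]; x=cast(c,[[u,(v0+v1)/2]],z+n/2000)[0,0]; half=np.arccos(a@b)/2; dist=np.hypot(y-o[1],z-o[2])
    print(n,"x %.4f y %.4f r %.4f"%(x,y,dist*np.sin(half)))
```

```text
[0.63264811 0.03229623 0.28979924]
34 x 0.6335 y -0.1168 r 0.0169
50 x 0.6293 y -0.0524 r 0.0249
42 x 0.6325 y 0.0122 r 0.0210
26 x 0.6309 y 0.0761 r 0.0130
```

```bash
cat >> rob.py <<'E'
def pick(xy,yaw,z,lift=.14,f=40):
    q=quat(yaw); manip.move_pose([*xy,lift],q)
    manip.move_straight([*xy,z],None,.25); o=st("down"); jaws.gripper_close(f); o=st("closed")
    manip.move_straight([*xy,lift],None,.3); return o
def T(t,z): return [*(PC+t*PA),z]
def place(t,z,hi=.14,gap=.004,over=.002):
    """approach gap short of t, lower to 1 mm above the rail, push towards the stop by steps until resisted, lower, release"""
    q=quat(PY); manip.move_pose(T(t+gap,hi),q); manip.move_straight(T(t+gap,z+.006),None,.25)
    manip.move_straight(T(t+gap,z+.001),None,.05); o=st("low"); F0=o["force"]
    for k in np.arange(gap-.001,-over-1e-6,-.001):
        manip.move_straight(T(t+k,z+.001),None,.02); o=telemetry.get_obs(); d=(o["force"]-F0)[:2]@PA
        print(" k %.3f along %.4f dF %.1f"%(k,(o["tool_pos"][:2]-PC)@PA-t,d))
        if d>4: break
    manip.move_straight(T(t+k,z),None,.02); st("set")
    jaws.ungrasp(); manip.dwell(.1); st("open"); manip.move_straight(T(t+k,hi),None,.3)
E
python3 - <<'E'
from rob import *
pick((.630,-.053),SY,.048); st("lifted")
shot("wrist","w2")
place(-.080,.048)
shot("wrist","w3"); st("end")
E
```

```text
down t 3.67 p [ 0.6309 -0.0535  0.0492] F [ 0.3 -0.3  0.5] w 1.0
closed t 4.02 p [ 0.6316 -0.0532  0.0503] F [-0.8  0.1  6.2] w 0.7
lifted t 4.47 p [ 0.6306 -0.0528  0.1418] F [-0.1  1.  -0.8] w 0.696
low t 5.97 p [ 0.4667 -0.0915  0.0499] F [-0.2  0.3  0.1] w 0.699
 k 0.003 along 0.0030 dF 0.1
 k 0.002 along 0.0019 dF -0.1
 k 0.001 along 0.0013 dF 1.3
 k 0.000 along 0.0012 dF 5.1
set t 7.22 p [ 0.4658 -0.0943  0.0481] F [-0.4  4.6  1.7] w 0.692
open t 7.71 p [ 0.4657 -0.0958  0.048 ] F [0.5 0.7 1.6] w 1.001
end t 8.22 p [ 0.4654 -0.0952  0.1399] F [ 0.1  0.2 -0.1] w 0.996
```

View pics/w3.png

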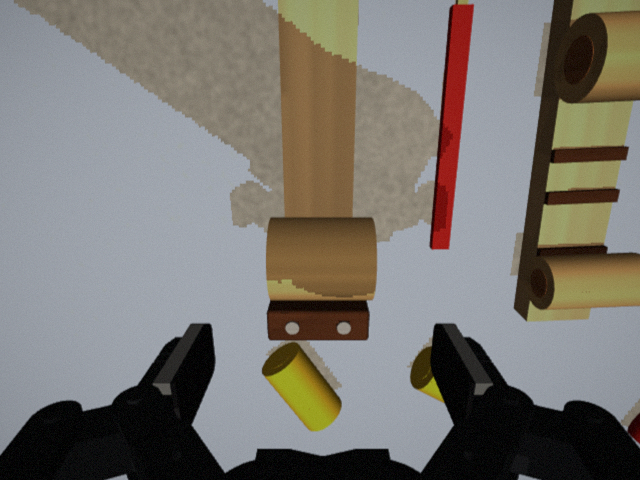

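Round50 lies centred on the rail against the stop, at (321,260) with the stop at (318,322); contact was felt there. Next are 42 and 34.

Run:
```python
from rob import *
pick((.633,.0115),SY,.044); place(-.033,.044,gap=.005,over=.003)
pick((.634,-.117),SY,.040); place(.0048,.040,gap=.005,over=.003)
shot("wrist","w4"); st("end")
```

```text
down t 9.56 p [0.6329 0.01   0.0448] F [-0.   0.5  0.9] w 1.001
closed t 9.91 p [0.6344 0.0113 0.0461] F [-1.2 -1.3  7.1] w 0.698
low t 11.87 p [ 0.4682 -0.0434  0.0459] F [ 0.2 -0.3 -0.9] w 0.699
 k 0.004 along 0.0040 dF 0.7
 k 0.003 along 0.0029 dF -0.1
 k 0.002 along 0.0019 dF 0.8
 k 0.001 along 0.0009 dF 0.4
 k 0.000 along 0.0006 dF 2.4
 k -0.001 along 0.0005 dF 5.9
set t 13.62 p [ 0.4673 -0.0482  0.0444] F [-1.1  4.8  4.5] w 0.697
open t 14.1 p [ 0.4672 -0.0498  0.044 ] F [ 0.5 -0.2 -0.5] w 1.0
down t 15.87 p [ 0.6339 -0.1168  0.0409] F [ 0.6 -1.1  0.3] w 0.998
closed t 16.22 p [ 0.6354 -0.1172  0.0422] F [-1.1  0.7  7.1] w 0.696
low t 18.29 p [ 0.4693 -0.0057  0.0419] F [ 0.3 -0.2  0.3] w 0.695
 k 0.004 along 0.0041 dF -0.3
 k 0.003 along 0.0030 dF 0.1
 k 0.002 along 0.0018 dF 0.9
 k 0.001 along 0.0009 dF 0.0
 k 0.000 along 0.0002 dF 0.3
 k -0.001 along 0.0000 dF 5.5
set t 20.04 p [ 0.4685 -0.0108  0.0409] F [-3.2  5.6 14.1] w 0.692
open t 20.52 p [ 0.4683 -0.0121  0.0398] F [-0.4  0.  -0.4] w 0.998
end t 21.06 p [ 0.468  -0.0114  0.1399] F [-0.5 -0.6  0.7] w 0.998
```

View pics/w4.png

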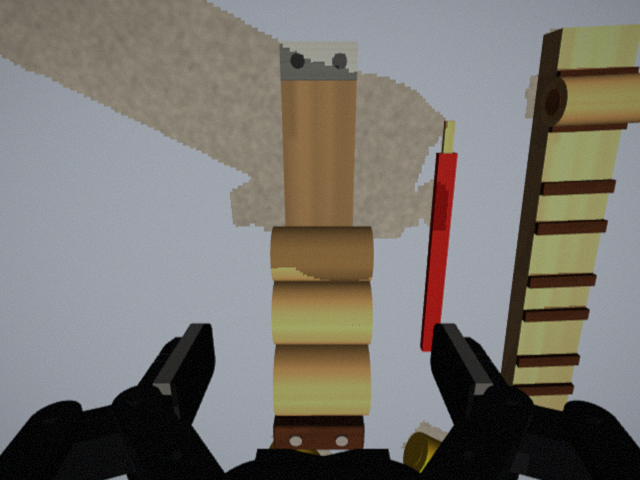

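50, 42 and 34 are in a close row at rows 380, 313 and 252, all centred at column 322. Next I'll place 26 and look at the chock from above.

```bash
python3 - <<'E'
from rob import *
pick((.631,.0752),SY,.036); place(.0345,.0365,gap=.005,over=.003)
shot("wrist","w5")
manip.move_pose([.4286,-.3606,.14],quat(.06)); st("chock"); shot("wrist","w6")
E
python3 -c "
import cv2,numpy as np
a=cv2.imread('pics/w5.png');b=cv2.imread('pics/w6.png');cv2.imwrite('pics/w56.png',cv2.resize(np.hstack([a,b]),(800,300)))"
```

```text
down t 22.39 p [0.6311 0.0741 0.037 ] F [0.3 0.1 0.4] w 0.999
closed t 22.74 p [0.6323 0.0752 0.0381] F [-0.5 -0.8  7.6] w 0.692
low t 24.75 p [0.4705 0.024  0.038 ] F [ 0.9 -0.5 -0.4] w 0.691
 k 0.004 along 0.0042 dF 0.8
 k 0.003 along 0.0033 dF 1.4
 k 0.002 along 0.0023 dF 1.7
 k 0.001 along 0.0013 dF 1.4
 k 0.000 along 0.0005 dF 2.8
 k -0.001 along 0.0003 dF 4.9
set t 26.5 p [0.4698 0.0192 0.0377] F [-2.1  3.6 18.2] w 0.694
open t 26.98 p [0.4691 0.0177 0.0363] F [ 0.3 -0.8 -0.4] w 1.002
chock t 28.94 p [ 0.4293 -0.3592  0.1394] F [ 0.5 -0.8 -0.3] w 1.001
```

View pics/w56.png

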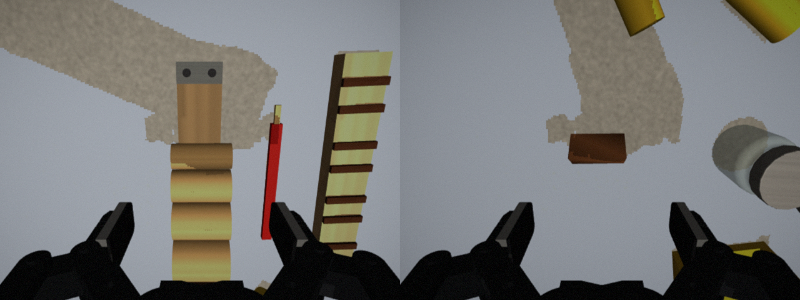

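View pics/w6.png

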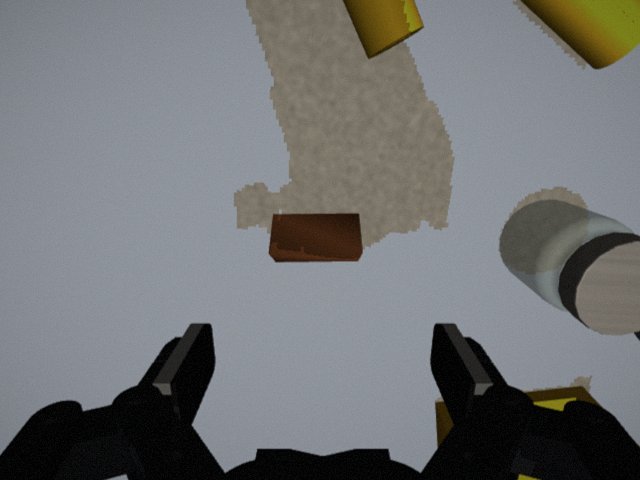

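The row is 50/42/34/26 with no visible gaps. The chock at (316,238) is parallel to the jaws, with the jar well clear at (560,250). I'll get the chock's centre from the near base edge.

Run:
```python
from rob import *
c=dict(np.load("w6.npz")); im=c["image"].astype(int); S=im[...,0]-im[...,2]
m=np.zeros(S.shape,np.uint8); m[205:270,262:370]=(S[205:270,262:370]>15)&(im[205:270,262:370,0]<110)
us=np.arange(282,352); vb=np.array([np.flatnonzero(m[:,u]).max()+.5 for u in us])
e=cast(c,np.c_[us,vb],0); f=np.polyfit(e[:,0],e[:,1],1); yaw=np.arctan(f[0])
rows=range(240,258); ends=[]
for v in rows:
    k=np.flatnonzero(m[v]); ends.append((k[0],k[-1]))
ends=np.array(ends).mean(0); w=cast(c,np.c_[ends,[249,249]],.013); print("ends",ends,w[:,0],"len",w[1,0]-w[0,0])
xc=w[:,0].mean(); yc=np.polyval(f,xc)+.018/np.cos(yaw); print("chock",xc,yc,"yaw",yaw, "std",np.std(e[:,1]-np.polyval(f,e[:,0])), "rows top",np.flatnonzero(m[:,316]).min())
```

```text
ends [269.77777778 361.16666667] [0.39362315 0.45575958] len 0.062136427344751666
chock 0.42469136495515025 -0.3565227059790202 yaw 0.06291369786646608 std 0.00015381234678173416 rows top 213
```

Run:
```python
from rob import *
c=dict(np.load("w6.npz")); print(cast(c,[[316,213],[316,261.5]],0), "cam",(-c["camera_from_world"][:3,:3].T@c["camera_from_world"][:3,3]))
P=pts(c); q=P[214:260,285:350]; print("ridge z",q[...,2].max(), "y at ridge",np.median(P[214:260,285:350,1][q[...,2]>.027]),"profile z",(np.median(q[...,2],1)*1000).round()[::4],"y",(np.median(q[...,1],1)*1000).round()[::4])
```

```text
[[ 0.42363698 -0.33919375  0.        ]
 [ 0.42561473 -0.37524419  0.        ]] cam [ 0.42440272 -0.2745642   0.25931802]
ridge z 0.2593180168882454 y at ridge -0.35689115859025167 profile z [-0.  3.  6. 10. 13. 16. 19. 22. 25. 28. 27. 14.] y [-340. -342. -344. -346. -348. -349. -351. -353. -355. -356. -359. -367.]
```

The width is 36 mm and the ridge height 31 mm, as they must be, so the centre is (0.4247, -0.357). Now I'll pick and place the chock.

```bash
python3 - <<'E'
from rob import *
pick((.4247,-.357),.063,.027); shot("wrist","w7")
place(.0603,.0472,gap=.007,over=.003)
manip.move_straight(T(.06,.2),None,.3); shot("wrist","w8"); shot("side","s8"); st("end")
E
python3 -c "
import cv2,numpy as np
a=cv2.imread('pics/w8.png');b=cv2.imread('pics/s8.png')[160:400,180:500];cv2.imwrite('pics/w78.png',np.hstack([cv2.resize(a,(400,300)),cv2.resize(b,(400,300))]))"
```

```text
down t 29.84 p [ 0.4249 -0.3577  0.0276] F [-0.5 -0.6  0.9] w 0.996
closed t 30.21 p [ 0.4258 -0.3578  0.0289] F [-0.4 -0.1  5. ] w 0.686
low t 33.05 p [0.471  0.0518 0.049 ] F [ 0.3  0.1 -0.2] w 0.692
 k 0.006 along 0.0062 dF 0.4
 k 0.005 along 0.0057 dF 1.7
 k 0.004 along 0.0049 dF 2.0
 k 0.003 along 0.0039 dF 2.1
 k 0.002 along 0.0029 dF 2.5
 k 0.001 along 0.0019 dF 1.8
 k 0.000 along 0.0011 dF 2.4
 k -0.001 along 0.0005 dF 3.9
 k -0.002 along -0.0005 dF 4.4
set t 35.55 p [0.471  0.0442 0.0487] F [-2.3  3.8 19.6] w 0.687
open t 36.03 p [0.47   0.0425 0.047 ] F [ 0.2 -0.2 -0.7] w 1.0
end t 36.94 p [0.469  0.0444 0.1986] F [ 0.1 -0.3 -0.2] w 0.997
```

View pics/w78.png

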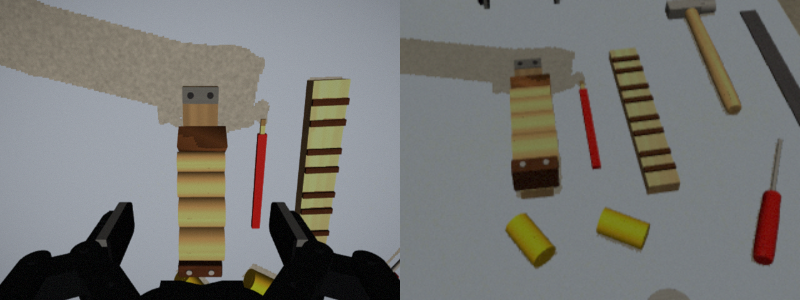

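The chock sits against the 26 mm round with no visible gaps. I'll check heights and spacing from the depth profile, with a full-size view.

Run:
```python
from rob import *
c=dict(np.load("w8.npz")); P=pts(c); q=P[(c["range_z"]>0)]
t=(q[:,:2]-PC)@PA; x=(q[:,:2]-PC)@np.array([PA[1],-PA[0]])
m=(abs(x)<.02)&(q[:,2]>.01)&(q[:,2]<.09)
for a in np.arange(-.11,.1,.004):
    k=m&(abs(t-a)<.002); print("%.3f:%s"%(a,(np.median(q[k,2])*1000).round(1) if k.any() else "-"),end="  ")
print()
for n,a,b in(("50",-.1,-.062),("42",-.05,-.018),("34",-.008,.016),("26",.026,.043),("chock",.045,.075)):
    k=(t>a)&(t<b)&(abs(x)<.06)&(q[:,2]>.032); print(n,"top",np.percentile(q[k,2],97).round(4),"x",np.percentile(x[k],[1,99]).round(4))
w=viewer.camera("top"); j=dict(np.load("top0.npz"))
d=np.abs(w["image"].astype(int)-j["image"])[210:260,455:510].max(); print("jar diff",d)
im=cv2.resize(c["image"][150:480,230:420],None,fx=1.8,fy=1.8,interpolation=cv2.INTER_CUBIC); cv2.imwrite("pics/w8c.png",im[:,:,::-1]); st()
```

```text
-0.110:64.5  -0.106:64.3  -0.102:59.9  -0.098:-  -0.094:64.1  -0.090:65.7  -0.086:67.7  -0.082:68.8  -0.078:69.2  -0.074:69.0  -0.070:68.0  -0.066:66.4  -0.062:63.9  -0.058:59.8  -0.054:52.9  -0.050:50.8  -0.046:54.9  -0.042:58.5  -0.038:60.1  -0.034:61.1  -0.030:61.2  -0.026:60.4  -0.022:58.9  -0.018:56.3  -0.014:51.4  -0.010:45.1  -0.006:47.8  -0.002:50.8  0.002:52.7  0.006:53.2  0.010:52.8  0.014:51.3  0.018:48.4  0.022:42.2  0.026:41.7  0.030:44.0  0.034:45.3  0.038:45.3  0.042:44.0  0.046:40.6  0.050:33.1  0.054:37.6  0.058:44.8  0.062:48.5  0.066:42.6  0.070:35.7  0.074:28.7  0.078:21.8  0.082:19.4  0.086:19.4  0.090:19.3  0.094:19.3  0.098:19.4  
50 top 0.0699 x [-0.0295  0.0292]
42 top 0.0619 x [-0.0295  0.0293]
34 top 0.054 x [-0.0303  0.0286]
26 top 0.0464 x [-0.0303  0.0286]
chock top 0.2578 x [-0.0594  0.0594]
jar diff 16
 t 36.99 p [0.469  0.0443 0.1985] F [ 0.6 -0.1  0.3] w 1.003
```

View pics/w8c.png

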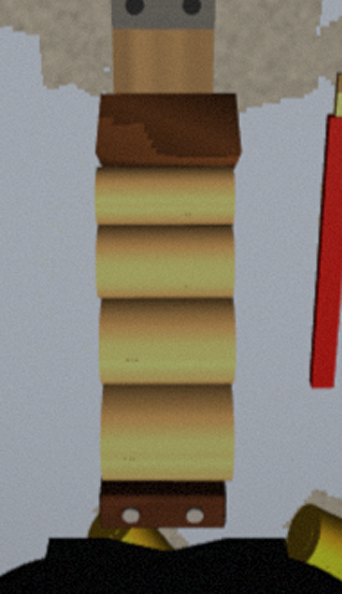

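Run:
```python
from rob import *
order.job_done(); st("done")
```

```text
the job is handed in; nothing more can be done
the job is handed in; nothing more can be done
```

The four rounds and the chock are on the plain rail in one close row, and the job was handed in at about 37 s on the robot's clock. Each piece was gripped by its flat ends. Each was moved towards the stop until a light contact force was felt, then lowered and released.

**Spacing:** in the last depth profile, the centres along the rail were about 46, 38, 30 and 25.5 mm apart (50–42–34–26–chock). These are the touching distances, and the 50 mm round was seen and felt against the end stop.

**Heights and alignment:**
- **Rounds:** the tops read 70, 62, 54 and 46 mm, as expected for rounds lying on the rail. They are within about 1 mm of its centre line and look square to it.
- **Chock:** it lies flat on a face; its ridge read about 49 mm, against 51 mm nominal. My height figure for it (258 mm) was wrong because stray depth readings got into it, so I relied on the profile and the picture instead.

**Jar and other objects:** the jar looked unmoved compared with the first top picture; the small pixel difference (16 levels at most) looks like image noise. The arm moved clear before handing in, and the yellow look-alikes were not touched.

**Small disagreements:** the top and wrist cameras differed by about 4 mm on the chock's position; I used the wrist view, which matched its known 36 mm width. Pressing pieces down onto the rail peaked at about 20 N.

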